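# Sort hexagonal bar blanks through a two-way chute

## Robot

A 7-joint arm with a two-finger parallel gripper is mounted at the origin on the work surface. World frame = base frame: x ahead of the robot, y to its left, z up, the work surface at z = 0. Lengths are in m, angles in rad, forces in N, time in s.
With the tool pointing down it reaches from about 0.35 to 0.775 m from the base axis. Payload 3.1 kg.
Tool frame: the origin (TCP) lies between the finger pads; the fingertips stand 22 mm ahead of it and the grasp point (between the pads) lies 3 mm ahead of it; z points along the fingers, y is the line along which they close (so a half turn about z gives the same grasp; the last joint's range is limited). The gripper opens to 85 mm and grips with 20 to 120 N. Pads are 22 mm wide; open, the fingers measure 114 mm over their backs; the gripper's body (76 mm by 85 mm) begins 54 mm behind the grasp point. The pads swing forward as they close: fully open they stand 13 mm farther back than shut.
Start: joints at [1.155, 0.311, 0.014, 1.512, -0.004, 1.319, -0.027], TCP at [0.201, -0.512, 0.253] pointing down, gripper open.
Joint ranges: [-2.7, 2.7], [-0.3, 1.91], [-1.27, 1.3], [0.12, 2.57], [-1.44, 4.58], [0.2, 2.03], [-3.05, 3.05]. Speed limits (rad/s): [2.79, 2.79, 3.14, 3.14, 3.14, 3.14, 3.14].

## Interface

Orientations are given as a rotation vector (axis times angle).
In Python, from cell import * gives the robot as it stands. The module is installed in compiled form; this text tells all that it offers.
- The arm moves only by the tool servo_tool, never from a script. Its argument "steps" is text: rows parted by semicolons, each of 6 numbers parted by spaces: the shift along the world's x, y, z in units of 0.3 m (1.0 is 0.3 m), then the turn, a rotation vector about the world's x, y, z in units of 90 degrees (1.0 is 90 degrees). A call has exactly 8 rows; each row is the pose to reach, as a shift and turn from the pose commanded when the call began; what a row does not reach only later rows make up. A row lasts 1/12 s, in which the tool goes at most 41.7 mm and 7.16 degrees, less where a joint would pass 70% of its speed; a pose out of reach is approached as far as the arm can. A call with a number of a shift or a turn outside -1 to 1 is refused whole. A call with a gripper value outside its range is refused whole. "grip" is the opening, from 0 (shut) to 1 (fully open), set as the call begins (left out, the last holds). The fingers move at their own pace and stop on an object; "newtons" is the grip in N (left out, the last holds). Time passes only in rows, so rows that repeat a pose let the fingers close, or fill a call up. It gives the time, the measured TCP pose, the force, the opening and the grip force at its end, in the units of the state.
- observe(): the state, without advancing time (a new reading comes with each control period).
- capture(name): name is "scene" or "side" or "wrist"; returns the picture (480x640x3 uint8, red, green, blue); there is no depth.
- camera_info(name): a dict with "K" (3x3 intrinsics, pixels), "distortion" ([k1, k2, p1, p2, k3] as OpenCV has them; the pictures are not rectified), "rvec" (rotation vector, rad) and "tvec" (3), from world to camera coordinates, as OpenCV has them. Camera axes: x right, y down, z forward; pixel columns grow to the right and rows downward; lengths in m; the calibration is good to about 2 mm. A picture is of the moment at which its call begins: read the wrist's pose just before it. camera_info takes no time and is no camera call; for the wrist camera it gives the pose at the moment of the call.
- close_job(): hands the job in; it is judged then, once.
Trained networks look in the newest picture that a camera, given by its name, has taken for a name from the list of things; names that differ only in an ending like _2 or _b are one class to them, and where a whole thing is asked for, a point or a joint stands for the part that bears it (a point fixed in the world has none). Each returns a list of dicts, best first, with "confidence" (0 to 1); they miss things now and then, are a little off and sometimes report something else, mostly with a low value. They report only what shows in the picture. A call takes as long as a camera call. They do not tell look-alikes from the thing itself.
- look_for(camera, name): "pixel" ([column, row] in pixels, amid what is visible of it).
- trace(camera, name): "pixels" (480x640 bool, what is visible of it) and "pixel" ([column, row] in pixels, amid what is visible of it).
- landmark_of(camera, name): "pixel" ([column, row] in pixels: a listed point, or the origin of a listed thing).
The state is a dict: "t": time; "joint_pos": joint angles; "joint_velocities": joint speeds; "tau": joint torques, N m; "ee_pos": TCP position; "eef_rot": TCP orientation; "contact_force": force on the tool from outside, world axes, zero at the start; "moment": the same for the moment, N m; "width": finger opening in m; "grip_force": force on a finger pad.
Only numpy, scipy, OpenCV 4.12 (cv2) and the standard library are available. Lean on these libraries where they do the work, as an engineer would, in place of code of your own. Each camera call takes 0.05 s, during which the arm holds its last target. There are 200 camera calls.

## Task

Slide the red-knobbed bolt fully home into its keeper, so that the tray is locked under the chute, before any blank goes in. Then drop every hexagonal blank on the bench through the chute's mouth, setting the black-knobbed diverter lever first so that each lands in the compartment marked with its own metal (silver or gold hexagon on the black plate); the flap leans the way the lever leans, so blanks fall to the other side. When all are in, leave the lever standing upright, and do not knock over the oil bottle or the mug.

Things in the scene. Friction and masses are not known exactly. Their poses are not given: they have to be found in the camera images.
- chute: sorting chute fixed to the bench: red throat, clear walls, blue tray. Origin on the bench midway under the mouth; at yaw 0 x points away from the robot, y left, z up. Housing 300 (y) x 128 (x) mm to z = 117, then clear shoulders slope in to the throat. Tray: left (y > 0) and right (y < 0) compartments, each 120 x 143 mm, entered only by the mouth. On the left a 6 mm foot plate to y = 320 carries the bolt
- mouth (a point): centre of the chute's open mouth at rim height, 235 mm above the bench; axes as the chute's. The mouth is 120 (x) x 110 (y) mm inside, walls 4 mm; a blank let go above it, lying or upright, falls past the flap into one compartment of the tray
- lever (a joint): lever angle, rad: 0 upright, +0.55 fully left (chute's +y), -0.55 fully right; turns about an axis along the chute's x at y = 0, z = 115 mm. The flap in the throat (85 mm) is one piece with it, leans the same way and closes that side, so blanks fall to the OTHER side: lever right feeds the left compartment, lever left the right one. Stays where left; about 2 N at the knob
- lever_knob (a point): centre of the black ball, 32 mm across, on top of the lever, 110 mm in front (robot side) of the mouth's centre line and 140 mm from the lever's axis; 255 mm above the bench when upright. Stem below it 12 mm thick
- bolt (a joint): barrel bolt travel, m: 0 fully drawn, 0.05 fully home in the brass keeper on the tray's left side. It slides along the chute's -y (towards the housing) and stays where it is left (about 3 N)
- bolt_knob (a point): centre of the red ball, 28 mm across, that stands on the bolt, 75 mm above the bench on a stem 12 mm thick; at chute x = -40, y = 255 mm less the travel. Guides either side at y = 186 and 292 mm stand 35 mm above the bench
- tag_alu: black plate 56 x 70 mm with a flat aluminium (silver) hexagon on the far (+x) side of the tray, 115 mm above the bench: marks the compartment for aluminium. Origin on the bench under the middle of that compartment, 85 mm to the left or right of the chute's origin; plate centre 93 mm farther along the chute's x
- tag_brass: the same plate with a brass (gold) hexagon: marks the compartment for brass; origin as for tag_alu
- oil: yellow oil bottle, 60 mm across, 150 mm tall, standing on the bench; origin at the centre of its underside, z up. Must not be knocked over
- mug: blue mug, 80 mm across, 90 mm tall, standing on the bench; origin at the centre of its underside, z up. Must not be knocked over
- alu1_mid (a point): centre of a hexagonal bar blank, aluminium (silver), 0.17 kg: 64 mm long along its own x, 34 mm across flats (39 mm across corners), lying on a flat on the bench with a flat on top (own z up at the start; then its y is the way to its upright side edges). May be absent
- alu2_mid (a point): centre of a hexagonal bar blank, aluminium (silver), 0.17 kg: 64 mm long along its own x, 34 mm across flats (39 mm across corners), lying on a flat on the bench with a flat on top (own z up at the start; then its y is the way to its upright side edges). May be absent
- alu3_mid (a point): centre of a hexagonal bar blank, aluminium (silver), 0.17 kg: 64 mm long along its own x, 34 mm across flats (39 mm across corners), lying on a flat on the bench with a flat on top (own z up at the start; then its y is the way to its upright side edges). May be absent
- brass1_mid (a point): centre of a hexagonal bar blank, brass (gold), 0.5 kg: 64 mm long along its own x, 34 mm across flats (39 mm across corners), lying on a flat on the bench with a flat on top (own z up at the start; then its y is the way to its upright side edges). May be absent
- brass2_mid (a point): centre of a hexagonal bar blank, brass (gold), 0.5 kg: 64 mm long along its own x, 34 mm across flats (39 mm across corners), lying on a flat on the bench with a flat on top (own z up at the start; then its y is the way to its upright side edges). May be absent
- brass3_mid (a point): centre of a hexagonal bar blank, brass (gold), 0.5 kg: 64 mm long along its own x, 34 mm across flats (39 mm across corners), lying on a flat on the bench with a flat on top (own z up at the start; then its y is the way to its upright side edges). May be absent
There are look-alikes about, which are no part of the job. What is shaped like the part that bears alu3_mid but blue or green is not meant.

How it is judged:
By the outcome, as a careful person would: the job done as asked, in the order asked, and still so for the second after the job is handed in, with the robot touching nothing.
Of alu1, alu2, alu3, brass1, brass2, brass3 only 4 to 6 are there at a start; the rules pass over those that are not, and their reading is None.
At some moment in a run one of alu1, alu2, alu3, brass1, brass2, brass3 may be knocked a few centimetres aside while the robot is not near it.
Once in a run the grip may slacken for a moment while it holds something.
It also fails if it takes over 210 s, if anything falls off the work surface, if the arm or the gripper's body presses on something with over 40 N, if the wrist force passes 120 N, or if a joint passes its speed limit or range.

## Working session

There is one attempt and no reset: what is moved stays moved. The work goes in short steps, Python scripts to look and compute and a tool call to move; the robot and the scene stay as the last step left them, time stands still between calls to the robot, and variables do not carry over. Pictures are saved under pics/ and viewed, at most 14 in all, crops included, and the job is handed in when it is done.

Besides the shell and the picture viewer there is one more tool, called after "Request:" as name(argument=value, ...) on one line, values as JSON. servo_tool: Moves the arm, as the interface text tells. Shifts and turns lie within -1 to 1; 1 stands for 0.3 m of shift or 90 degrees of turn. Its arguments: {"type":"object","properties":{"steps":{"type":"string"},"grip":{"type":"number"},"newtons":{"type":"number"}},"required":["steps"]}

```bash
mkdir -p pics
cat > h.py <<'E'
from cell import *
import numpy as np, cv2
from scipy.spatial.transform import Rotation as R
def ray(cam,px):
    c=camera_info(cam);K=np.array(c["K"],float);D=np.array(c["distortion"],float)
    u=cv2.undistortPoints(np.array([[px]],float),K,D)[0,0]
    Rm=cv2.Rodrigues(np.array(c["rvec"],float))[0];t=np.array(c["tvec"],float).ravel()
    return -Rm.T@t, Rm.T@np.array([u[0],u[1],1.])
def onz(cam,px,z):
    o,d=ray(cam,px); return o+d*(z-o[2])/d[2]
def proj(cam,P):
    c=camera_info(cam)
    return cv2.projectPoints(np.array(P,float).reshape(-1,1,3),np.array(c["rvec"],float),np.array(c["tvec"],float),np.array(c["K"],float),np.array(c["distortion"],float))[0][:,0]
def snap(cam,f):
    im=capture(cam); cv2.imwrite(f"pics/{f}.png",im[:,:,::-1]); return im
E
python3 - <<'E'
from h import *
for c in ["scene","side"]:
    snap(c,c+"0")
    for n,z in [("lever_knob",.255),("bolt_knob",.075),("mouth",.235),("chute",0),("tag_alu",0),("tag_brass",0),("oil",0),("mug",0),("alu1_mid",.017),("brass1_mid",.017)]:
        for r in landmark_of(c,n):
            print(c,n,round(r["confidence"],2),np.round(r["pixel"]),np.round(onz(c,r["pixel"],z),3))
s=observe();print(s["t"],s["ee_pos"],s["eef_rot"],s["width"])
E
```

```text
scene lever_knob 0.7 [335. 210.] [0.5   0.039 0.255]
scene lever_knob 0.64 [340. 321.] [ 0.816 -0.12   0.255]
scene lever_knob 0.44 [184. 362.] [ 0.777 -0.412  0.255]
scene bolt_knob 0.61 [438. 241.] [0.534 0.344 0.075]
scene mouth 0.82 [377. 235.] [0.603 0.094 0.235]
scene mouth 0.47 [243. 306.] [ 0.678 -0.264  0.235]
scene chute 0.64 [369. 304.] [0.592 0.098 0.   ]
scene tag_alu 0.86 [392. 298.] [0.601 0.162 0.   ]
scene tag_brass 0.79 [343. 322.] [0.617 0.007 0.   ]
scene tag_brass 0.25 [334. 211.] [0.2   0.206 0.   ]
scene tag_brass 0.16 [367. 306.] [0.597 0.089 0.   ]
scene oil 0.61 [368. 308.] [0.604 0.089 0.   ]
scene oil 0.59 [326. 373.] [ 0.738 -0.105  0.   ]
scene mug 0.83 [429. 217.] [0.356 0.452 0.   ]
scene mug 0.44 [183. 361.] [ 0.556 -0.382  0.   ]
scene alu1_mid 0.92 [206. 314.] [ 0.454 -0.288  0.017]
side lever_knob 0.69 [317. 230.] [0.484 0.035 0.255]
side bolt_knob 0.93 [206. 330.] [0.524 0.343 0.075]
side mouth 0.97 [273. 229.] [0.576 0.1   0.235]
side chute 0.56 [274. 294.] [0.591 0.094 0.   ]
side tag_alu 0.55 [317. 233.] [ 0.734 -0.186  0.   ]
side tag_brass 0.52 [273. 293.] [0.596 0.092 0.   ]
side mug 0.57 [211. 420.] [0.351 0.445 0.   ]
side alu1_mid 0.61 [403. 261.] [ 0.451 -0.28   0.017]
1.1 [ 0.20087937 -0.51202736  0.25330605] [ 3.08680321e+00  5.83962209e-01 -6.00988767e-05] 0.08552451319785631
```

```bash
python3 -c "
from cell import *
import numpy as np
for c in ['scene','side','wrist']:
    i=camera_info(c);print(c,i)"
```

```text
scene {'K': array([[581.50103824,   0.        , 324.52877079],
       [  0.        , 581.50103824, 252.66192065],
       [  0.        ,   0.        ,   1.        ]]), 'distortion': array([0.00125757, 0.        , 0.        , 0.        , 0.        ]), 'rvec': array([ 1.99622792,  1.21524702, -0.54212311]), 'tvec': array([-0.24749924, -0.18402132,  1.85268899])}
side {'K': array([[561.85238172,   0.        , 318.35900427],
       [  0.        , 561.85238172, 242.4640179 ],
       [  0.        ,   0.        ,   1.        ]]), 'distortion': array([-0.06562853,  0.        ,  0.        ,  0.        ,  0.        ]), 'rvec': array([ 1.07732903, -2.29591841,  1.153405  ]), 'tvec': array([0.33011279, 0.38811121, 1.25301304])}
wrist {'K': array([[368.27777748,   0.        , 316.96090659],
       [  0.        , 368.27777748, 241.62430946],
       [  0.        ,   0.        ,   1.        ]]), 'distortion': array([-0.0725025,  0.       ,  0.       ,  0.       ,  0.       ]), 'rvec': array([-2.38883033,  1.62851795,  0.23859946]), 'tvec': array([-0.5504575 , -0.03802671,  0.37923811])}
```

View pics/scene0.png

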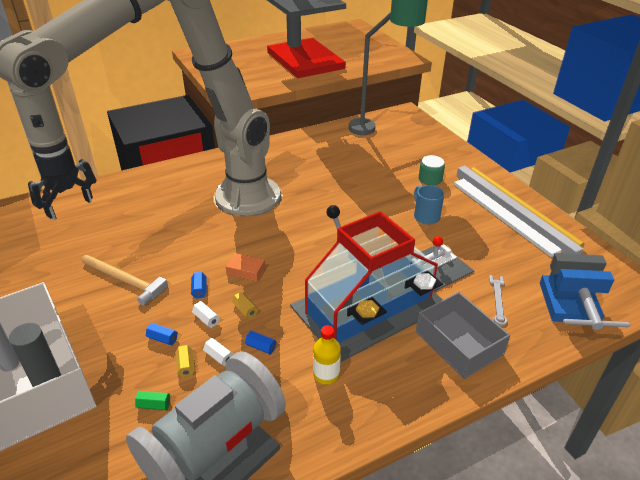

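View pics/side0.png

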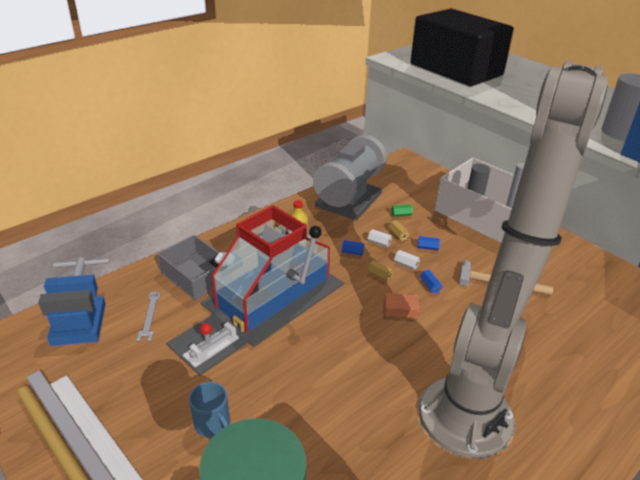

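```bash
cat >> h.py <<'E'
def tri(a,b):
    o1,d1=ray("scene",a);o2,d2=ray("side",b)
    M=[np.eye(3)-np.outer(d,d)/(d@d) for d in (d1,d2)]
    p=np.linalg.solve(M[0]+M[1],M[0]@o1+M[1]@o2)
    return p,np.linalg.norm(M[0]@(p-o1))
E
python3 - <<'E'
from h import *
for n,a,b in [("lever",(334,211.5),(316,231.5)),("bolt",(438,241),(206,329)),("mouth",(377,235),(273,229)),
 ("m-left",(377,212),(304,231)),("tagA",(424,283),(221,260)),("oilcap",(327,332),(298,205))]:
    p,e=tri(a,b);print(n,np.round(p,3),round(e,4))
for n,p,q in [("s1",(206,314),(407,259)),("s2",(217,351),(380,238)),("g1",(245,303),(380,270)),("g2",(185,360),(400,230)),("blueA",(199,285),(431,281)),("blueB",(161,334),(429,243)),("blueC",(260,342),(353,248)),("green",(152,401),(402,210)),("brick",(245,267),(403,305))]:
    print(n,np.round(onz("scene",p,.017),3),np.round(onz("side",q,.017),3))
c=camera_info("wrist");Rm=cv2.Rodrigues(c["rvec"])[0];C=-Rm.T@c["tvec"]
s=observe();T=R.from_rotvec(s["eef_rot"]).as_matrix()
print("cam in tool",T.T@(C-s["ee_pos"]),T.T@Rm.T, T)
a=cv2.imread("pics/scene0.png")[190:290,290:480];b=cv2.imread("pics/side0.png")[190:370,160:350]
cv2.imwrite("pics/c.png",np.hstack([cv2.resize(a,(400,210),interpolation=3),cv2.resize(b,(400,379),interpolation=3)[:210*1]]) if 0 else cv2.copyMakeBorder(cv2.resize(a,None,fx=4,fy=4,interpolation=3),0,0,0,0,0))
cv2.imwrite("pics/d.png",cv2.resize(b,None,fx=3.2,fy=3.2,interpolation=3))
E
```

```text
lever [0.491 0.037 0.247] 0.0046
bolt [0.532 0.342 0.073] 0.0029
mouth [0.59  0.096 0.225] 0.0056
m-left [0.523 0.095 0.254] 0.0402
tagA [0.685 0.19  0.112] 0.0036
oilcap [ 0.736 -0.106  0.139] 0.002
s1 [ 0.455 -0.29   0.017] [ 0.451 -0.296  0.017]
s2 [ 0.579 -0.306  0.017] [ 0.575 -0.307  0.017]
g1 [ 0.463 -0.19   0.017] [ 0.466 -0.197  0.017]
g2 [ 0.571 -0.379  0.017] [ 0.565 -0.388  0.017]
blueA [ 0.348 -0.272  0.017] [ 0.34  -0.275  0.017]
blueB [ 0.469 -0.406  0.017] [ 0.462 -0.408  0.017]
blueC [ 0.598 -0.207  0.017] [ 0.591 -0.207  0.017]
green [ 0.646 -0.475  0.017] [ 0.639 -0.477  0.017]
brick [ 0.336 -0.14   0.017] [ 0.323 -0.14   0.017]
cam in tool [ 0.0726579   0.00031865 -0.1210308 ] [[ 1.90410161e-04 -9.57863090e-01 -2.87225110e-01]
 [ 9.99999950e-01  1.09417417e-04  2.98035385e-04]
 [-2.54049665e-04 -2.87225153e-01  9.57863063e-01]] [[ 9.30894879e-01  3.65287180e-01 -3.05385503e-05]
 [ 3.65287178e-01 -9.30894879e-01 -4.44057128e-05]
 [-4.46490177e-05  3.01817097e-05 -9.99999999e-01]]
```

View pics/c.png

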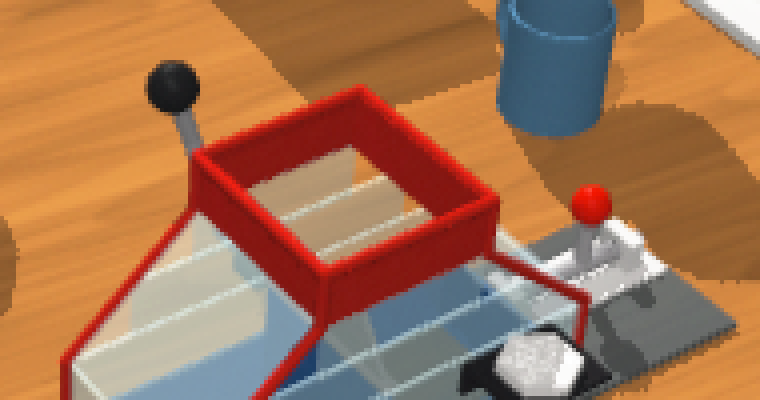

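View pics/d.png

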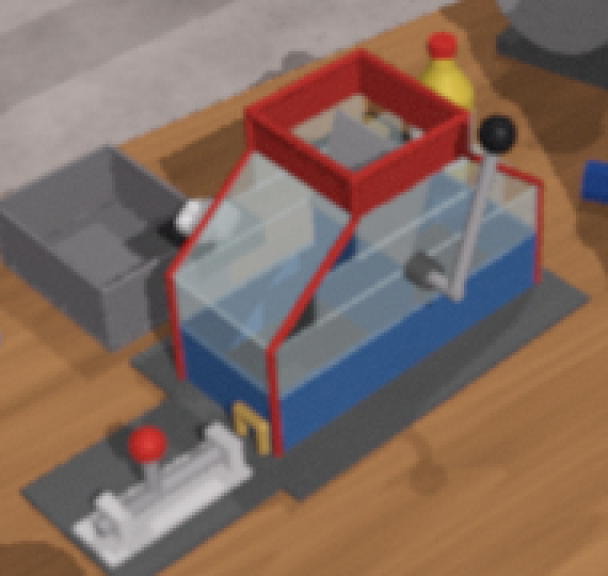

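Run:
```python
from h import *
for c,ps in [("scene",[(338.5,228.8),(380.2,211.8),(414.2,239.8),(371.2,258)]),("side",[(306,226.6),(270.3,246),(238,225),(273,206)])]:
    P=np.array([onz(c,p,.235)for p in ps])[:,:2];print(c,np.round(P,3).tolist(),P.mean(0))
    for i in range(4):
        d=P[(i+1)%4]-P[i];print(np.linalg.norm(d),np.degrees(np.arctan2(d[1],d[0])))
p=np.array([[290+590/4,190+205/4]])[0];q=np.array([160+149/3.2,190+444/3.2]);print("bolt",tri(p,q),onz("scene",p,.075),onz("side",q,.075))
p=(290+172/4,190+86/4);q=(160+497/3.2,190+134/3.2);print("lever",tri(p,q),onz("scene",p,.25),onz("side",q,.25))
```

```text
scene [[0.544, 0.026], [0.531, 0.147], [0.657, 0.16], [0.667, 0.04]] [0.59959166 0.09314263]
0.12244305937009814 96.17345903404579
0.12620060039476427 5.675314778782733
0.12056394463958715 -85.19625559293198
0.12331660208140788 -173.4472394168634
side [[0.532, 0.029], [0.524, 0.146], [0.644, 0.158], [0.659, 0.038]] [0.58986785 0.09273601]
0.1178472230957294 94.03527506672324
0.1209059893651034 5.659756186866301
0.12135219319911693 -83.13468758549224
0.1268489849892238 -175.93285163499843
bolt (array([0.53156528, 0.34084891, 0.0728163 ]), np.float64(0.0029059917818047825)) [0.53482895 0.34171548 0.075     ] [0.52754923 0.33964716 0.075     ]
lever (array([0.49029785, 0.03710427, 0.24597003]), np.float64(0.0025641815845272825)) [0.4969466  0.03625131 0.25      ] [0.4850319 0.0383303 0.25     ]
```

Request:
servo_tool(steps="0.5 0.9 0.26 0 0 -0.177;0.5 0.9 0.26 0 0 -0.177;0.5 0.9 0.26 0 0 -0.177;0.5 0.9 0.26 0 0 -0.177;0.5 0.9 0.26 0 0 -0.177;0.5 0.9 0.26 0 0 -0.177;0.5 0.9 0.26 0 0 -0.177;0.5 0.9 0.26 0 0 -0.177", grip=1, newtons=40)

```text
t: 1.77
ee_pos: [0.3529, -0.2381, 0.3327]
eef_rot: [3.137, 0.158, 0.004]
contact_force: [1.0, -0.2, 0.2]
width: 0.0853
grip_force: 0.0
```

Request:
servo_tool(steps="0.33 0.87 0 0 0 0;0.33 0.87 0 0 0 0;0.33 0.87 0 0 0 0;0.33 0.87 0 0 0 0;0.33 0.87 0 0 0 0;0.33 0.87 0 0 0 0;0.33 0.87 0 0 0 0;0.33 0.87 0 0 0 0")

```text
t: 2.43
ee_pos: [0.4507, 0.0274, 0.3317]
eef_rot: [-3.132, -0.171, -0.003]
contact_force: [-1.2, 0.8, 1.0]
width: 0.0853
grip_force: 0.0
```

Request:
servo_tool(steps="0.27 0.96 0 0 0 0;0.27 0.96 0 0 0 0;0.27 0.96 0 0 0 0;0.27 0.96 0 0 0 0;0.27 0.96 0 0 0 0;0.27 0.96 0 0 0 0;0.27 0.96 0 0 0 0;0.27 0.96 0 0 0 0")

```text
t: 3.1
ee_pos: [0.5293, 0.3147, 0.329]
eef_rot: [-3.132, -0.165, 0.006]
contact_force: [-1.1, -0.0, -0.4]
width: 0.0856
grip_force: 0.0
```

Run:
```python
from h import *
s=observe();snap("wrist","w1")
for n,z in [("bolt_knob",.075),("mouth",.235),("lever_knob",.247)]:
    for r in landmark_of("wrist",n): print(n,r["confidence"],r["pixel"],onz("wrist",r["pixel"],z))
print(s["ee_pos"])
```

```text
bolt_knob 0.58 [290.2, 198.0] [0.53357336 0.337356   0.075     ]
[0.52925307 0.31465384 0.32901953]
```

View pics/w1.png

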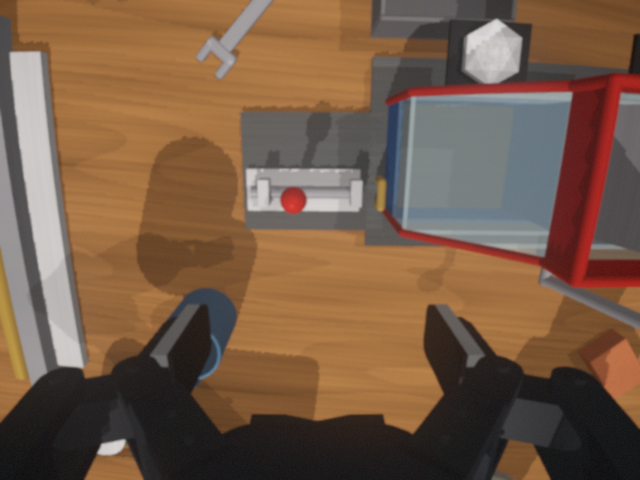

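Request:
servo_tool(steps="0.01 0.077 -0.3 0 0 0;0.01 0.077 -0.4 0 0 0;0.01 0.077 -0.5 0 0 0;0.01 0.077 -0.6 0 0 0;0.01 0.077 -0.7 0 0 0;0.01 0.077 -0.8 0 0 0;0.01 0.077 -0.837 0 0 0;0.01 0.077 -0.837 0 0 0")

```text
t: 3.97
ee_pos: [0.5331, 0.3255, 0.0772]
eef_rot: [3.133, 0.145, -0.008]
contact_force: [0.5, -0.8, 0.3]
width: 0.0857
grip_force: 0.0
```

Request:
servo_tool(steps="0 0 0 0 0 0;0 0 0 0 0 0;0 0 0 0 0 0;0 0 0 0 0 0;0 0 0 0 0 0;0 0 0 0 0 0;0 0 0 0 0 0;0 0 0 0 0 0", grip=0, newtons=20)

```text
t: 4.63
ee_pos: [0.535, 0.3329, 0.0831]
eef_rot: [-3.133, -0.152, -0.007]
contact_force: [-0.3, 2.2, 5.8]
width: 0.0262
grip_force: 19.3
```

Request:
servo_tool(steps="0.004 -0.04 0 0 0 0;0.008 -0.08 0 0 0 0;0.01 -0.11 0 0 0 0;0.013 -0.14 0 0 0 0;0.016 -0.16 0 0 0 0;0.018 -0.18 0 0 0 0;0.018 -0.19 0 0 0 0;0.018 -0.19 0 0 0 0")

```text
t: 5.3
ee_pos: [0.539, 0.2911, 0.0833]
eef_rot: [-3.107, -0.162, -0.015]
contact_force: [3.9, 26.0, -8.5]
width: 0.0263
grip_force: 21.0
```

Request:
servo_tool(steps="0 -0.01 0 0 0 0;0 -0.02 0 0 0 0;0 -0.02 0 0 0 0;0 -0.02 0 0 0 0;0 -0.02 0 0 0 0;0 -0.02 0 0 0 0;0 -0.02 0 0 0 0;0 -0.02 0 0 0 0")

```text
t: 5.97
ee_pos: [0.539, 0.2908, 0.0833]
eef_rot: [-3.098, -0.167, -0.019]
contact_force: [7.2, 33.6, -15.5]
width: 0.0265
grip_force: 21.8
```

Request:
servo_tool(steps="0 0.02 0 0 0 0;0 0.04 0 0 0 0;0 0.04 0 0 0 0;0 0.04 0 0 0 0;0 0.04 0 0 0 0;0 0.04 0 0 0 0;0 0.04 0 0 0 0;0 0.04 0 0 0 0", grip=0.55)

```text
t: 6.63
ee_pos: [0.5374, 0.2942, 0.0842]
eef_rot: [-3.114, -0.164, -0.009]
contact_force: [-0.5, 19.0, 1.6]
width: 0.0466
grip_force: 0.0
```

Request:
servo_tool(steps="0 0.02 0 0 0 0;0 0.02 0.1 0 0 0;0 0.02 0.2 0 0 0;0 0.02 0.4 0 0 0;0 0.02 0.5 0 0 0;0 0.02 0.6 0 0 0;0 0.02 0.83 0 0 0;0 0.02 0.83 0 0 0")

```text
t: 7.3
ee_pos: [0.5396, 0.2848, 0.3339]
eef_rot: [-3.137, -0.149, -0.007]
contact_force: [0.5, 0.3, 0.3]
width: 0.047
grip_force: 0.0
```

Run:
```python
from h import *
s=observe();print(s["ee_pos"],s["eef_rot"],s["contact_force"],s["width"]);im=snap("wrist","w2")
for n,z in [("bolt_knob",.075),("mouth",.235),("lever_knob",.247)]:
    for r in landmark_of("wrist",n): print(n,r["confidence"],r["pixel"],onz("wrist",r["pixel"],z))
for n,z in [("lever_knob",.247)]:
    snap("scene","s2");snap("side","sd2")
    for c in("scene","side"):
      for r in landmark_of(c,n): print(c,r["confidence"],r["pixel"],onz(c,r["pixel"],z))
```

```text
[0.53955583 0.2847827  0.33392358] [-3.13705536 -0.14937411 -0.00686415] [0.50914412 0.34511976 0.34789323] 0.04702712748759244
bolt_knob 0.71 [309.6, 204.4] [0.54184016 0.29477631 0.075     ]
scene 0.62 [333.1, 211.1] [0.49209724 0.03922859 0.247     ]
```

View pics/w2.png

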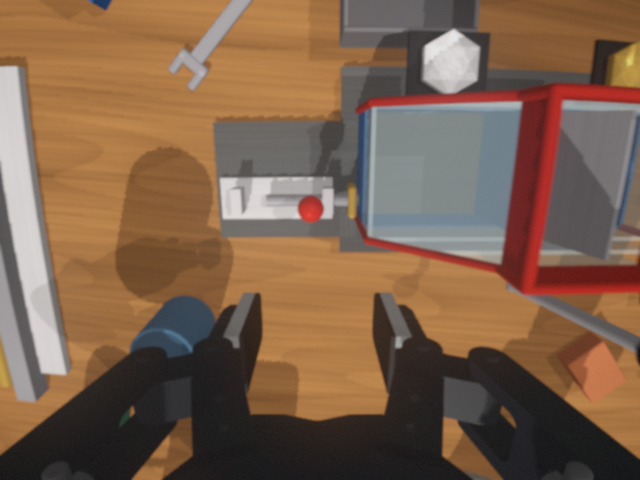

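Request:
servo_tool(steps="-0.162 -0.823 0 0 0 0;-0.162 -0.823 0 0 0 0;-0.162 -0.823 0 0 0 0;-0.162 -0.823 0 0 0 0;-0.162 -0.823 0 0 0 0;-0.162 -0.823 0 0 0 0;-0.162 -0.823 0 0 0 0;-0.162 -0.823 0 0 0 0", grip=1)

```text
t: 8.37
ee_pos: [0.49, 0.0336, 0.328]
eef_rot: [3.137, 0.137, -0.004]
contact_force: [0.2, 0.9, -0.5]
width: 0.0855
grip_force: 0.0
```

Request:
servo_tool(steps="0 0 0 0 0 0;0 0 0 0 0 0;0 0 0 0 0 0;0 0 0 0 0 0;0 0 0 0 0 0;0 0 0 0 0 0;0 0 0 0 0 0;0 0 0 0 0 0")

```text
t: 9.03
ee_pos: [0.4907, 0.0384, 0.3292]
eef_rot: [-3.138, -0.151, 0.0]
contact_force: [-0.5, -0.3, 0.6]
width: 0.0851
grip_force: 0.0
```

Request:
servo_tool(steps="0 0 -0.05 0 0 0;0 0 -0.1 0 0 0;0 0 -0.15 0 0 0;0 0 -0.2 0 0 0;0 0 -0.24 0 0 0;0 0 -0.265 0 0 0;0 0 -0.265 0 0 0;0 0 -0.265 0 0 0")

```text
t: 9.7
ee_pos: [0.4907, 0.0382, 0.2498]
eef_rot: [-3.138, -0.15, 0.0]
contact_force: [0.1, 0.4, 0.3]
width: 0.0855
grip_force: 0.0
```

Request:
servo_tool(steps="0 0 0 0 0 0;0 0 0 0 0 0;0 0 0 0 0 0;0 0 0 0 0 0;0 0 0 0 0 0;0 0 0 0 0 0;0 0 0 0 0 0;0 0 0 0 0 0", grip=0, newtons=20)

```text
t: 10.37
ee_pos: [0.491, 0.0377, 0.2503]
eef_rot: [3.137, 0.15, 0.002]
contact_force: [-0.1, -1.7, 4.8]
width: 0.0305
grip_force: 19.7
```

Request:
servo_tool(steps="0.002 -0.02 -0.01 0 0 0;0.004 -0.04 -0.02 0 0 0;0.006 -0.06 -0.03 0 0 0;0.008 -0.08 -0.035 0 0 0;0.01 -0.1 -0.04 0 0 0;0.012 -0.12 -0.045 0 0 0;0.013 -0.13 -0.045 0 0 0;0.013 -0.13 -0.045 0 0 0")

```text
t: 11.03
ee_pos: [0.4941, 0.008, 0.2362]
eef_rot: [-3.123, -0.158, -0.0]
contact_force: [-0.3, 9.6, 1.3]
width: 0.0309
grip_force: 33.9
```

Request:
servo_tool(steps="0 0.02 0 0 0 0;0 0.02 0 0 0 0;0 0.02 0 0 0 0;0 0.02 0 0 0 0;0 0.02 0.1 0 0 0;0 0.02 0.2 0 0 0;0 0.02 0.3 0 0 0;0 0.02 0.33 0 0 0", grip=1)

```text
t: 11.7
ee_pos: [0.4965, 0.0046, 0.3398]
eef_rot: [3.137, 0.148, 0.013]
contact_force: [0.8, -0.0, -0.7]
width: 0.0853
grip_force: 0.0
```

Request:
servo_tool(steps="-0.147 -0.98 0 0 0 0;-0.147 -0.98 0 0 0 0;-0.147 -0.98 0 0 0 0;-0.147 -0.98 0 0 0 0;-0.147 -0.98 0 0 0 0;-0.147 -0.98 0 0 0 0;-0.147 -0.98 0 0 0 0;-0.147 -0.98 0 0 0 0")

```text
t: 12.37
ee_pos: [0.4457, -0.3001, 0.3334]
eef_rot: [3.133, 0.124, -0.008]
contact_force: [-0.1, -2.6, -0.1]
width: 0.0853
grip_force: 0.0
```

Request:
servo_tool(steps="0 0 0 0 0 0;0 0 0 0 0 0;0 0 0 0 0 0;0 0 0 0 0 0;0 0 0 0 0 0;0 0 0 0 0 0;0 0 0 0 0 0;0 0 0 0 0 0")

```text
t: 13.03
ee_pos: [0.4506, -0.2884, 0.3353]
eef_rot: [3.138, 0.152, 0.0]
contact_force: [-0.9, -0.3, -0.5]
width: 0.0855
grip_force: 0.0
```

```bash
cat >> h.py <<'E'
def blanks(im,cam="wrist"):
    hsv=cv2.cvtColor(im,cv2.COLOR_RGB2HSV)
    out=[]
    for n in ("alu1_mid","brass1_mid"):
        L=landmark_of(cam,n)
        for r in trace(cam,n):
            m=r["pixels"]
            P=np.array([onz(cam,(x,y),.025)[:2] for y,x in np.argwhere(m)[::3]])
            c,(w,h),a=cv2.minAreaRect(P.astype(np.float32)*1000)
            if w<h: a+=90
            col=np.median(im[m],0)
            lm=[l for l in L if np.hypot(*(np.array(l["pixel"])-r["pixel"]))<15]
            p=onz(cam,lm[0]["pixel"],.017)[:2] if lm else [0,0]
            print(n,round(r["confidence"],2),np.round(r["pixel"]),"col",col,"rect c",np.round(c),"size",round(max(w,h)),round(min(w,h)),"ang",round((a+90)%180-90),"lm",np.round(p,3))
E
python3 - <<'E'
from h import *
s=observe();print(s["t"],s["ee_pos"],s["eef_rot"]);blanks(snap("wrist","w3"))
E
```

```text
13.0333 [ 0.4506148  -0.28840882  0.33531799] [3.13769350e+00 1.51820143e-01 1.05355329e-04]
alu1_mid 0.75 [322. 193.] col [184. 177. 175.] rect c [ 452. -294.] size 69 41 ang 16 lm [ 0.452 -0.295]
alu1_mid 0.17 [412.  97.] col [168. 133.  66.] rect c [ 571. -383.] size 68 40 ang -13 lm [0 0]
```

View pics/w3.png

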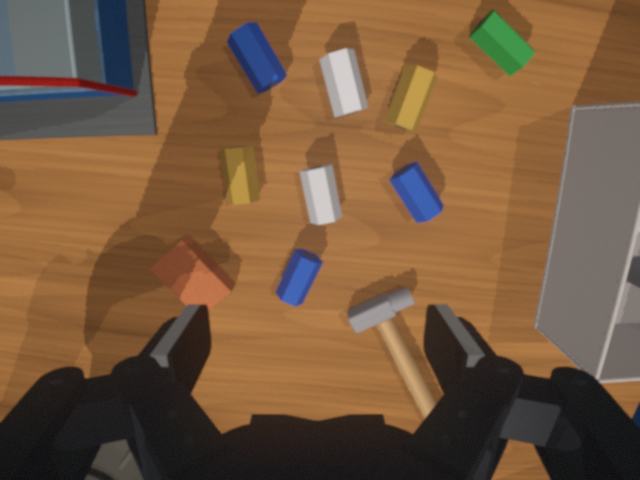

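Run:
```python
from h import *
for n,a,b in [("s1",(315,167),(326,223)),("s2",(335,51),(352.5,113.5)),("g1",(239,147.5),(244.5,204)),("g2",(422.5,67),(401,127))]:
    A=onz("wrist",a,.022);B=onz("wrist",b,.022);d=A-B
    print(n,np.round((A+B)/2,3),np.linalg.norm(d),np.degrees(np.arctan2(d[1],d[0])))
```

```text
s1 [ 0.451 -0.294  0.022] 0.06837515699647888 16.670479988483898
s2 [ 0.578 -0.307  0.022] 0.06856554545724518 22.805923153497176
g1 [ 0.465 -0.199  0.022] 0.06618905878182377 8.06831939069362
g2 [ 0.571 -0.384  0.022] 0.06765706017012062 -12.163375125727928
```

Request:
servo_tool(steps="0 -0.02 -0.1 0 0 0.08;0 -0.02 -0.2 0 0 0.16;0 -0.02 -0.3 0 0 0.24;0 -0.02 -0.4 0 0 0.32;0 -0.02 -0.5 0 0 0.4;0 -0.02 -0.6 0 0 0.48;0 -0.02 -0.6 0 0 0.56;0 -0.02 -0.6 0 0 0.56")

```text
t: 13.95
ee_pos: [0.4488, -0.2942, 0.1528]
eef_rot: [-2.77, -1.473, 0.003]
contact_force: [0.9, -0.0, -0.1]
width: 0.0854
grip_force: 0.0
```

Request:
servo_tool(steps="0 0 0 0 0 0.08;0 0 0 0 0 0.16;0 0 0 0 0 0.24;0 0 0 0 0 0.32;0 0 0 0 0 0.4;0 0 0 0 0 0.48;0 0 0 0 0 0.56;0 0 0 0 0 0.56")

```text
t: 14.62
ee_pos: [0.4514, -0.2955, 0.1564]
eef_rot: [1.884, 2.511, 0.001]
contact_force: [0.2, -0.4, -0.5]
width: 0.0852
grip_force: 0.0
```

Run:
```python
from h import *
s=observe();print(s["t"],s["ee_pos"],s["eef_rot"],s["joint_pos"]);im=snap("wrist","w4");blanks(im)
```

```text
14.6167 [ 0.45136333 -0.29548982  0.15644112] [1.88409898e+00 2.51054211e+00 6.88006205e-04] [ 1.06419599  0.45122216 -0.69819823  1.66879676  0.31470153  1.13414775
  0.56454197]
alu1_mid 0.57 [318. 231.] col [207. 201. 199.] rect c [ 451. -291.] size 66 38 ang 17 lm [ 0.452 -0.291]
alu1_mid 0.17 [474. 290.] col [185. 180. 178.] rect c [ 576. -303.] size 76 39 ang 20 lm [0 0]
```

Request:
servo_tool(steps="0 0.012 -0.1 0 0 0;0 0.012 -0.2 0 0 0;0 0.012 -0.28 0 0 0;0 0.012 -0.35 0 0 0;0 0.012 -0.4 0 0 0;0 0.012 -0.43 0 0 0;0 0.012 -0.43 0 0 0;0 0.012 -0.43 0 0 0")

```text
t: 15.53
ee_pos: [0.4508, -0.2912, 0.0264]
eef_rot: [1.885, 2.513, 0.0]
contact_force: [-0.1, -0.2, -0.0]
width: 0.0851
grip_force: 0.0
```

Request:
servo_tool(steps="0 0 0 0 0 0;0 0 0 0 0 0;0 0 0 0 0 0;0 0 0 0 0 0;0 0 0 0 0 0;0 0 0 0 0 0;0 0 0 0 0 0;0 0 0 0 0 0", grip=0, newtons=60)

```text
t: 16.2
ee_pos: [0.452, -0.2919, 0.028]
eef_rot: [1.882, 2.511, 0.0]
contact_force: [0.2, 0.0, 5.9]
width: 0.0629
grip_force: 67.5
```

Request:
servo_tool(steps="0 0 0.1 0 0 0;0 0 0.2 0 0 0;0 0 0.3 0 0 0;0 0 0.4 0 0 0;0 0 0.5 0 0 0;0 0 0.6 0 0 0;0 0 0.7 0 0 0;0 0 0.8 0 0 0")

```text
t: 16.87
ee_pos: [0.4497, -0.2909, 0.2674]
eef_rot: [-1.884, -2.513, 0.001]
contact_force: [1.0, -0.9, -1.9]
width: 0.0627
grip_force: 66.8
```

Request:
servo_tool(steps="0.04 0.1 0.06 0 0 0;0.08 0.2 0.06 0 0 0;0.12 0.3 0.06 0 0 0;0.16 0.4 0.06 0 0 0;0.2 0.5 0.06 0 0 0;0.24 0.6 0.06 0 0 0;0.24 0.64 0.06 0 0 0;0.24 0.64 0.06 0 0 0")

```text
t: 17.53
ee_pos: [0.5223, -0.0935, 0.2843]
eef_rot: [-1.872, -2.521, -0.003]
contact_force: [-0.6, 0.9, -1.0]
width: 0.0627
grip_force: 66.8
```

Request:
servo_tool(steps="0.04 0.11 0 0 0 0;0.08 0.22 0 0 0 0;0.12 0.33 0 0 0 0;0.16 0.44 0 0 0 0;0.2 0.55 0 0 0 0;0.237 0.643 0 0 0 0;0.237 0.643 0 0 0 0;0.237 0.643 0 0 0 0")

```text
t: 18.2
ee_pos: [0.5933, 0.0944, 0.2834]
eef_rot: [-1.88, -2.516, 0.002]
contact_force: [-0.4, -1.6, -1.9]
width: 0.063
grip_force: 66.9
```

Run:
```python
from h import *
s=observe();print(s["ee_pos"],s["width"],s["grip_force"]);snap("wrist","w5")
for r in landmark_of("wrist","mouth"):print(r,onz("wrist",r["pixel"],.235))
```

```text
[0.59333158 0.09442075 0.28342099] 0.06301138485248199 66.85471467208117
{'pixel': [320.2, 290.8], 'confidence': 0.66} [0.59585495 0.08723534 0.235     ]
```

View pics/w5.png

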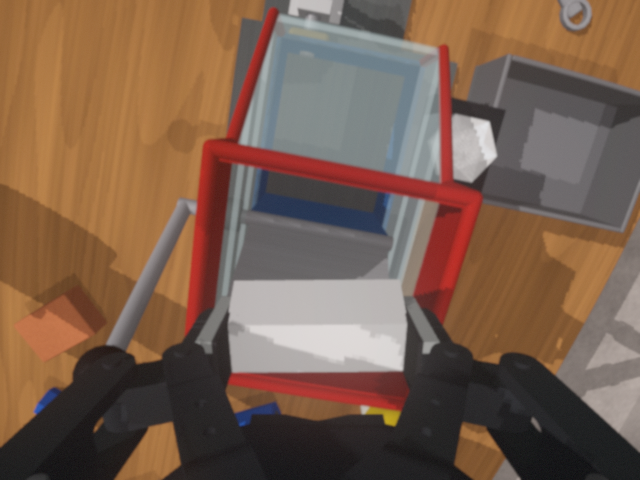

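Request:
servo_tool(steps="0 0 0 0 0 0;0 0 0 0 0 0;0 0 0 0 0 0;0 0 0 0 0 0;0 0 0 0 0 0;0 0 0.05 0 0 0;0 0 0.1 0 0 0;0 0 0.1 0 0 0", grip=1)

```text
t: 18.97
ee_pos: [0.5947, 0.0944, 0.3174]
eef_rot: [1.883, 2.511, 0.007]
contact_force: [0.3, 0.3, 1.0]
width: 0.0856
grip_force: 0.0
```

Request:
servo_tool(steps="0 -0.11 0 0 0 0;0 -0.22 0 0 0 0;0 -0.33 0 0 0 0;0 -0.44 0 0 0 0;0 -0.55 0 0 0 0;0 -0.66 0 0 0 0;0 -0.7 0 0 0 0;0 -0.7 0 0 0 0")

```text
t: 19.63
ee_pos: [0.5931, -0.1224, 0.3128]
eef_rot: [1.896, 2.505, -0.005]
contact_force: [-0.4, -0.3, 0.2]
width: 0.0854
grip_force: 0.0
```

Request:
servo_tool(steps="-0.05 -0.1 -0.1 0 0 0;-0.05 -0.2 -0.2 0 0 0.03;-0.05 -0.3 -0.3 0 0 0.065;-0.05 -0.4 -0.4 0 0 0.065;-0.05 -0.5 -0.5 0 0 0.065;-0.05 -0.6 -0.52 0 0 0.065;-0.05 -0.63 -0.52 0 0 0.065;-0.05 -0.63 -0.52 0 0 0.065")

```text
t: 20.3
ee_pos: [0.5772, -0.3084, 0.1561]
eef_rot: [-1.759, -2.6, 0.002]
contact_force: [0.2, -0.2, 0.9]
width: 0.0856
grip_force: 0.0
```

Run:
```python
from h import *
s=observe();print(s["t"],s["ee_pos"],s["eef_rot"]);im=snap("wrist","w6");blanks(im)
```

```text
20.3 [ 0.57722446 -0.30842732  0.15611918] [-1.75940590e+00 -2.60004273e+00  2.35715067e-03]
alu1_mid 0.43 [278. 316.] col [184. 143.  73.] rect c [ 576. -374.] size 70 40 ang -12 lm [0 0]
```

```bash
cat >> h.py <<'E'
def seg(im,kind,cam="wrist"):
    hsv=cv2.cvtColor(im,cv2.COLOR_RGB2HSV)
    m=((hsv[...,1]<40)&(hsv[...,2]>130)) if kind=="s" else ((hsv[...,0]>16)&(hsv[...,0]<32)&(hsv[...,1]>100)&(hsv[...,2]>90))
    m=cv2.morphologyEx(m.astype(np.uint8),cv2.MORPH_OPEN,np.ones((5,5)))
    n,lab,st,_=cv2.connectedComponentsWithStats(m)
    for i in range(1,n):
        if st[i,4]<600: continue
        P=np.array([onz(cam,(x,y),.025)[:2] for y,x in np.argwhere(lab==i)[::5]])
        c,(w,h),a=cv2.minAreaRect(P.astype(np.float32)*1000)
        if w<h: a+=90
        if max(w,h)<110: print("seg",kind,st[i],"c",np.round(c),"size",round(max(w,h)),round(min(w,h)),"ang",round((a+90)%180-90))
E
python3 - <<'E'
from h import *
im=cv2.imread("pics/w6.png")[:,:,::-1].copy();seg(im,"s");seg(im,"g")
E
```

```text
seg s [ 607   15   33   77 2028] c [ 723. -103.] size 49 25 ang -58
seg s [ 275  207   94   52 4664] c [ 582. -298.] size 67 38 ang 21
seg g [ 163    0  110   56 4949] c [ 469. -198.] size 69 33 ang 21
seg g [ 588   23   36   83 1270] c [ 714. -117.] size 54 24 ang -54Traceback (most recent call last):
  File "<stdin>", line 2, in <module>
  File "h.py", line 42, in seg
    P=np.array([onz(cam,(x,y),.025)[:2] for y,x in np.argwhere(lab==i)[::5]])
                ~~~^^^^^^^^^^^^^^^^
  File "h.py", line 10, in onz
    o,d=ray(cam,px); return o+d*(z-o[2])/d[2]
        ~~~^^^^^^^^
  File "h.py", line 5, in ray
    c=camera_info(cam);K=np.array(c["K"],float);D=np.array(c["distortion"],float)
ValueError: time passes only in moves, steps and waits
```

Request:
servo_tool(steps="0.01 0.02 -0.1 0 0 0;0.01 0.02 -0.2 0 0 0;0.01 0.02 -0.28 0 0 0;0.01 0.02 -0.35 0 0 0;0.01 0.02 -0.4 0 0 0;0.01 0.02 -0.43 0 0 0;0.01 0.02 -0.43 0 0 0;0.01 0.02 -0.43 0 0 0")

```text
t: 21.22
ee_pos: [0.5823, -0.2983, 0.03]
eef_rot: [1.751, 2.607, 0.001]
contact_force: [0.4, -0.8, -0.1]
width: 0.0853
grip_force: 0.0
```

Request:
servo_tool(steps="0 0 0 0 0 0;0 0 0 0 0 0;0 0 0 0 0 0;0 0 0 0 0 0;0 0 0 0 0 0;0 0 0 0 0 0;0 0 0 0 0 0;0 0 0 0 0 0", grip=0, newtons=60)

```text
t: 21.88
ee_pos: [0.583, -0.2999, 0.0315]
eef_rot: [1.752, 2.603, 0.001]
contact_force: [0.2, -0.0, 6.7]
width: 0.0626
grip_force: 68.1
```

Request:
servo_tool(steps="0 0 0.1 0 0 0;0 0 0.2 0 0 0;0 0 0.3 0 0 0;0 0 0.4 0 0 0;0 0 0.5 0 0 0;0 0 0.6 0 0 0;0 0 0.7 0 0 0;0 0 0.86 0 0 0")

```text
t: 22.55
ee_pos: [0.5799, -0.299, 0.2796]
eef_rot: [-1.75, -2.603, 0.002]
contact_force: [0.7, -0.7, -2.9]
width: 0.0625
grip_force: 67.3
```

Request:
servo_tool(steps="0.02 0.11 0.02 0 0 0;0.02 0.22 0.02 0 0 0;0.02 0.33 0.02 0 0 0;0.02 0.44 0.02 0 0 0;0.02 0.55 0.02 0 0 0;0.02 0.65 0.02 0 0 0;0.02 0.65 0.02 0 0 0;0.02 0.65 0.02 0 0 0")

```text
t: 23.22
ee_pos: [0.5874, -0.1006, 0.2872]
eef_rot: [-1.745, -2.612, -0.001]
contact_force: [0.4, -1.3, -2.2]
width: 0.0624
grip_force: 67.3
```

Request:
servo_tool(steps="0.02 0.11 0 0 0 0;0.02 0.22 0 0 0 0;0.02 0.33 0 0 0 0;0.02 0.44 0 0 0 0;0.02 0.55 0 0 0 0;0.02 0.65 0 0 0 0;0.02 0.65 0 0 0 0;0.02 0.65 0 0 0 0")

```text
t: 23.88
ee_pos: [0.5933, 0.0922, 0.2867]
eef_rot: [-1.749, -2.609, -0.0]
contact_force: [0.4, -1.4, -1.6]
width: 0.0622
grip_force: 67.4
```

Request:
servo_tool(steps="0 0 0 0 0 0;0 0 0 0 0 0;0 0 0 0 0 0;0 0 0 0 0 0;0 0 0 0 0 0;0 0 0.05 0 0 0;0 0 0.1 0 0 0;0 0 0.16 0 0 0", grip=1)

```text
t: 24.55
ee_pos: [0.5932, 0.0899, 0.3347]
eef_rot: [-1.754, -2.605, 0.002]
contact_force: [-0.2, 0.1, 0.6]
width: 0.0855
grip_force: 0.0
```

Request:
servo_tool(steps="0 0 0 0 0 -0.08;0 0 0 0 0 -0.16;0 0 0 0 0 -0.24;0 0 0 0 0 -0.32;0 0 0 0 0 -0.4;0 0 0 0 0 -0.48;0 0 0 0 0 -0.54;0 0 0 0 0 -0.59")

```text
t: 25.22
ee_pos: [0.5936, 0.0903, 0.335]
eef_rot: [2.737, 1.541, 0.0]
contact_force: [0.1, -0.4, -0.3]
width: 0.0857
grip_force: 0.0
```

Request:
servo_tool(steps="-0.06 -0.05 0 0 0 -0.08;-0.12 -0.1 0 0 0 -0.16;-0.18 -0.15 0 0 0 -0.24;-0.24 -0.2 0 0 0 -0.32;-0.3 -0.25 0 0 0 -0.4;-0.332 -0.282 0 0 0 -0.48;-0.332 -0.282 0 0 0 -0.54;-0.332 -0.282 0 0 0 -0.59")

```text
t: 25.88
ee_pos: [0.4934, 0.0046, 0.3354]
eef_rot: [3.137, 0.151, 0.001]
contact_force: [0.5, 0.8, 0.3]
width: 0.0854
grip_force: 0.0
```

Request:
servo_tool(steps="0 0 0 0 0 0;0 0 0 0 0 0;0 0 0 0 0 0;0 0 0 0 0 0;0 0 0 0 0 0;0 0 0 0 0 0;0 0 0 0 0 0;0 0 0 0 0 0")

```text
t: 26.55
ee_pos: [0.494, 0.0061, 0.3348]
eef_rot: [-3.137, -0.163, 0.0]
contact_force: [-0.4, -0.3, -0.4]
width: 0.0858
grip_force: 0.0
```

Run:
```python
from h import *
s=observe();print(s["t"],s["ee_pos"],s["eef_rot"]);im=snap("wrist","w7");a=snap("scene","s3");b=snap("side","sd3")
cv2.imwrite("pics/e.png",np.vstack([np.hstack([cv2.resize(a[180:340,280:480],(400,320)),cv2.resize(b[190:370,160:360],(400,320))]),np.hstack([cv2.resize(im,(373,280)),np.zeros((280,427,3),np.uint8)])])[:,:,::-1])
```

```text
26.55 [0.4940148  0.00614992 0.33482228] [-3.13728006e+00 -1.63418291e-01  1.53547376e-04]
```

View pics/e.png

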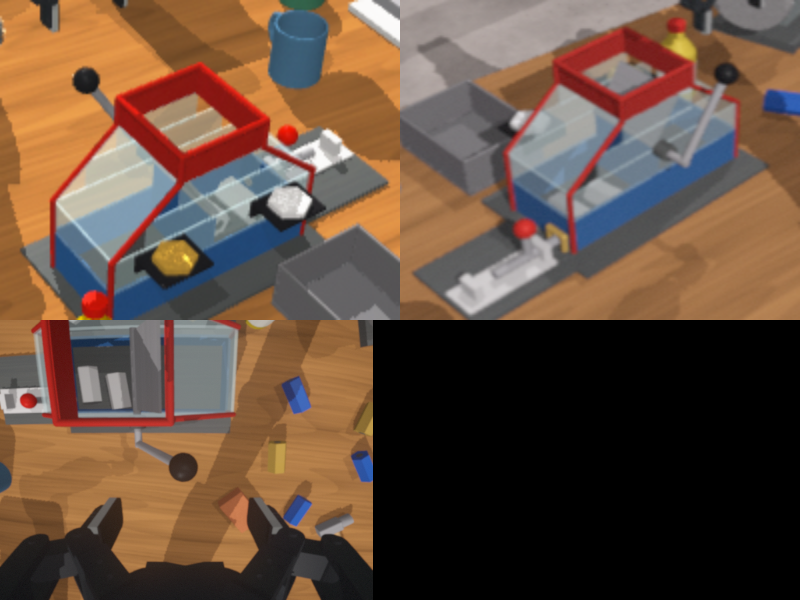

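Request:
servo_tool(steps="0 0 -0.08 0 0 0;0 0 -0.16 0 0 0;0 0 -0.22 0 0 0;0 0 -0.28 0 0 0;0 0 -0.323 0 0 0;0 0 -0.323 0 0 0;0 0 -0.323 0 0 0;0 0 -0.323 0 0 0")

```text
t: 27.37
ee_pos: [0.4947, 0.0062, 0.239]
eef_rot: [3.137, 0.163, 0.003]
contact_force: [-0.5, -0.3, 0.1]
width: 0.0853
grip_force: 0.0
```

Request:
servo_tool(steps="0 0 0 0 0 0;0 0 0 0 0 0;0 0 0 0 0 0;0 0 0 0 0 0;0 0 0 0 0 0;0 0 0 0 0 0;0 0 0 0 0 0;0 0 0 0 0 0", grip=0, newtons=20)

```text
t: 28.03
ee_pos: [0.4941, 0.0079, 0.2386]
eef_rot: [-3.135, -0.165, -0.001]
contact_force: [-1.5, 5.6, 4.3]
width: 0.0304
grip_force: 19.8
```

Request:
servo_tool(steps="-0.004 0.04 0.02 0 0 0;-0.008 0.08 0.038 0 0 0;-0.012 0.12 0.05 0 0 0;-0.016 0.16 0.06 0 0 0;-0.02 0.2 0.066 0 0 0;-0.024 0.24 0.068 0 0 0;-0.024 0.243 0.068 0 0 0;-0.024 0.243 0.068 0 0 0")

```text
t: 28.7
ee_pos: [0.4877, 0.0779, 0.2599]
eef_rot: [3.134, 0.162, 0.004]
contact_force: [0.5, -0.9, 6.1]
width: 0.0305
grip_force: 20.6
```

Request:
servo_tool(steps="-0.004 0.04 -0.002 0 0 0;-0.008 0.08 -0.008 0 0 0;-0.012 0.12 -0.018 0 0 0;-0.016 0.16 -0.03 0 0 0;-0.02 0.2 -0.048 0 0 0;-0.024 0.24 -0.068 0 0 0;-0.027 0.27 -0.07 0 0 0;-0.027 0.275 -0.07 0 0 0")

```text
t: 29.37
ee_pos: [0.48, 0.1537, 0.2364]
eef_rot: [3.122, 0.157, -0.001]
contact_force: [1.9, -11.3, 2.6]
width: 0.0306
grip_force: 33.5
```

Request:
servo_tool(steps="0 -0.02 0 0 0 0;0 -0.02 0 0 0 0;0 -0.02 0 0 0 0;0 -0.02 0 0 0 0;0 -0.02 0.1 0 0 0;0 -0.02 0.2 0 0 0;0 -0.02 0.28 0 0 0;0 -0.02 0.28 0 0 0", grip=1)

```text
t: 30.03
ee_pos: [0.4808, 0.1578, 0.3269]
eef_rot: [-3.134, -0.165, -0.016]
contact_force: [0.9, 0.8, 0.7]
width: 0.0854
grip_force: 0.0
```

Request:
servo_tool(steps="0 -0.1 0 0 0 0.07;0 -0.2 0 0 0 0.14;0 -0.3 0 0 0 0.21;0 -0.4 0 0 0 0.28;0 -0.5 0 0 0 0.35;0 -0.58 0 0 0 0.42;0 -0.58 0 0 0 0.49;0 -0.58 0 0 0 0.515")

```text
t: 30.7
ee_pos: [0.4784, -0.0205, 0.3206]
eef_rot: [-2.82, -1.384, 0.002]
contact_force: [0.7, 0.4, 0.1]
width: 0.0851
grip_force: 0.0
```

Request:
servo_tool(steps="-0.05 -0.1 0 0 0 0.07;-0.05 -0.2 0 0 0 0.14;-0.05 -0.3 -0.1 0 0 0.21;-0.05 -0.4 -0.2 0 0 0.28;-0.05 -0.5 -0.3 0 0 0.35;-0.05 -0.58 -0.4 0 0 0.42;-0.05 -0.58 -0.4 0 0 0.49;-0.05 -0.58 -0.4 0 0 0.515")

```text
t: 31.37
ee_pos: [0.4612, -0.1939, 0.1979]
eef_rot: [-2.043, -2.378, 0.002]
contact_force: [-0.8, 0.5, 0.3]
width: 0.0854
grip_force: 0.0
```

```bash
sed -i 's/^def ray(cam,px):/import functools\n@functools.lru_cache\ndef _ci(cam): return camera_info(cam)\ndef ray(cam,px):/; s/    c=camera_info(cam);K=/    c=_ci(cam);K=/' h.py
python3 - <<'E'
from h import *
s=observe();print(s["t"],s["ee_pos"],s["eef_rot"]);im=snap("wrist","w8");seg(im,"g");seg(im,"s");blanks(im)
E
```

```text
31.3667 [ 0.4612032  -0.19386378  0.19791496] [-2.04312162 -2.37774147  0.00244637]
seg g [607 140  33  64 887] c [ 705. -108.] size 53 23 ang -84
seg g [ 283  201   83   48 3658] c [ 468. -193.] size 68 39 ang 11
seg g [ 365  391   63   42 1465] c [ 566. -371.] size 66 32 ang -14
seg s [536  45  99  19 738] c [647. -27.] size 83 6 ang 6
seg s [623 150  17  57 748] c [ 719. -114.] size 49 15 ang -68
```

View pics/w8.png

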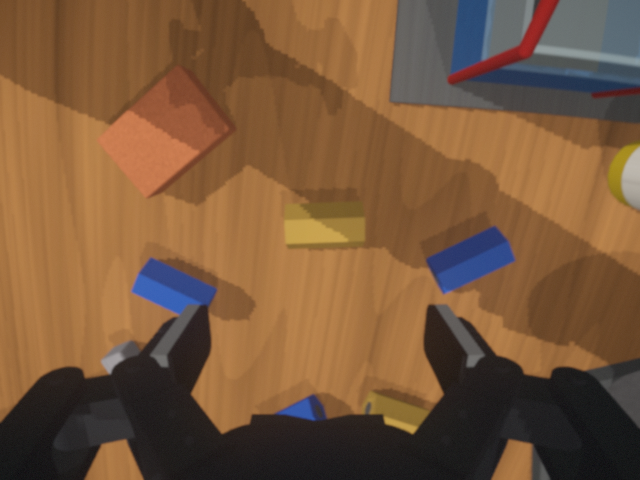

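Request:
servo_tool(steps="0.02 0 -0.1 0 0 0;0.02 0 -0.2 0 0 0;0.02 0 -0.3 0 0 0;0.02 0 -0.4 0 0 0;0.02 0 -0.48 0 0 0;0.02 0 -0.54 0 0 0;0.02 0 -0.57 0 0 0;0.02 0 -0.57 0 0 0")

```text
t: 32.28
ee_pos: [0.4684, -0.1916, 0.0288]
eef_rot: [-2.045, -2.38, 0.002]
contact_force: [0.0, 1.0, -0.0]
width: 0.0855
grip_force: 0.0
```

Request:
servo_tool(steps="0 0 0 0 0 0;0 0 0 0 0 0;0 0 0 0 0 0;0 0 0 0 0 0;0 0 0 0 0 0;0 0 0 0 0 0;0 0 0 0 0 0;0 0 0 0 0 0", grip=0, newtons=100)

```text
t: 32.95
ee_pos: [0.4705, -0.193, 0.0324]
eef_rot: [2.046, 2.38, -0.0]
contact_force: [-2.8, 0.0, 5.5]
width: 0.0617
grip_force: 111.1
```

Request:
servo_tool(steps="0 0 0.1 0 0 0;0 0 0.2 0 0 0;0 0 0.3 0 0 0;0 0 0.4 0 0 0;0 0 0.5 0 0 0;0 0 0.6 0 0 0;0 0 0.7 0 0 0;0 0 0.86 0 0 0")

```text
t: 33.62
ee_pos: [0.4676, -0.1918, 0.2812]
eef_rot: [-2.044, -2.379, 0.003]
contact_force: [-0.4, -1.5, -6.5]
width: 0.0616
grip_force: 113.1
```

Request:
servo_tool(steps="0.05 0.08 0.02 0 0 0;0.1 0.16 0.02 0 0 0;0.15 0.24 0.02 0 0 0;0.2 0.32 0.02 0 0 0;0.25 0.4 0.02 0 0 0;0.3 0.48 0.02 0 0 0;0.34 0.56 0.02 0 0 0;0.37 0.65 0.02 0 0 0")

```text
t: 34.28
ee_pos: [0.5814, 0.0027, 0.2873]
eef_rot: [2.049, 2.381, -0.001]
contact_force: [0.3, -1.2, -4.9]
width: 0.0616
grip_force: 113.4
```

Request:
servo_tool(steps="0.03 0.1 0 0 0 0;0.05 0.2 0 0 0 0;0.05 0.28 0 0 0 0;0.05 0.303 0 0 0 0;0.05 0.303 0 0 0 0;0.05 0.303 0 0 0 0;0.05 0.303 0 0 0 0;0.05 0.303 0 0 0 0")

```text
t: 34.95
ee_pos: [0.596, 0.0905, 0.2878]
eef_rot: [2.052, 2.377, -0.002]
contact_force: [-1.1, -0.8, -5.4]
width: 0.0616
grip_force: 113.4
```

Request:
servo_tool(steps="0 0 0 0 0 0;0 0 0 0 0 0;0 0 0 0 0 0;0 0 0 0 0 0;0 0 0 0 0 0;0 0 0.05 0 0 0;0 0 0.1 0 0 0;0 0 0.1 0 0 0", grip=1)

```text
t: 35.62
ee_pos: [0.597, 0.0942, 0.3215]
eef_rot: [2.045, 2.38, 0.008]
contact_force: [1.0, 0.8, 1.9]
width: 0.0853
grip_force: 0.0
```

Request:
servo_tool(steps="0 -0.11 0 0 0 0;0 -0.22 0 0 0 0;0 -0.33 0 0 0 0;0 -0.44 0 0 0 0;0 -0.55 0 0 0 -0.05;0 -0.66 0 0 0 -0.1;0 -0.77 0 0 0 -0.15;0 -0.8 0 0 0 -0.233")

```text
t: 36.28
ee_pos: [0.5947, -0.1554, 0.3168]
eef_rot: [2.454, 1.956, -0.007]
contact_force: [-0.9, -1.6, -0.8]
width: 0.0856
grip_force: 0.0
```

Request:
servo_tool(steps="-0.04 -0.11 0 0 0 0;-0.08 -0.22 -0.1 0 0 0;-0.08 -0.33 -0.2 0 0 0;-0.08 -0.44 -0.3 0 0 0;-0.08 -0.55 -0.4 0 0 0;-0.08 -0.66 -0.4 0 0 0;-0.08 -0.77 -0.4 0 0 0;-0.08 -0.77 -0.4 0 0 0")

```text
t: 36.95
ee_pos: [0.5667, -0.3892, 0.1943]
eef_rot: [2.454, 1.959, -0.014]
contact_force: [-1.4, -2.3, 0.1]
width: 0.0854
grip_force: 0.0
```

Run:
```python
from h import *
s=observe();print(s["t"],s["ee_pos"],s["eef_rot"]);im=snap("wrist","w9");seg(im,"g")
```

```text
36.95 [ 0.56672831 -0.38917123  0.19426143] [ 2.45375455  1.95931854 -0.01438538]
seg g [ 279  189   84   48 3889] c [ 572. -376.] size 68 39 ang -13
```

View pics/w9.png

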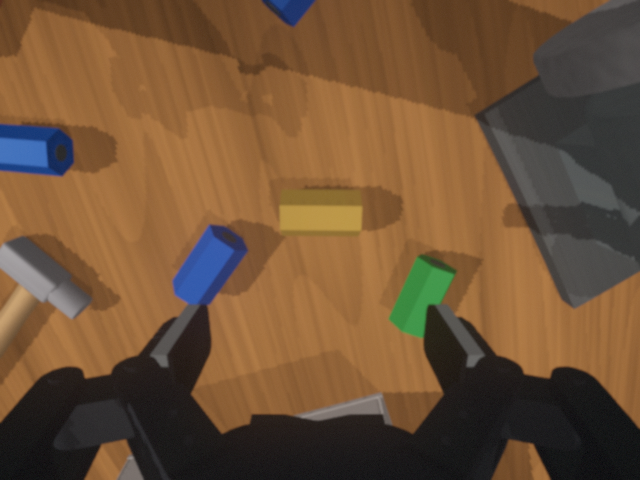

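Request:
servo_tool(steps="0 0 -0.1 0 0 0;0 0 -0.2 0 0 0;0 0 -0.3 0 0 0;0 0 -0.3 0 0 0;0 0 -0.3 0 0 0;0 0 -0.3 0 0 0;0 0 -0.3 0 0 0;0 0 -0.3 0 0 0")

```text
t: 37.67
ee_pos: [0.5734, -0.3781, 0.111]
eef_rot: [2.438, 1.974, 0.003]
contact_force: [1.1, -0.1, 0.8]
width: 0.0856
grip_force: 0.0
```

Request:
servo_tool(steps="-0.004 0 -0.08 0 0 0;-0.004 0 -0.15 0 0 0;-0.004 0 -0.2 0 0 0;-0.004 0 -0.25 0 0 0;-0.004 0 -0.273 0 0 0;-0.004 0 -0.273 0 0 0;-0.004 0 -0.273 0 0 0;-0.004 0 -0.273 0 0 0")

```text
t: 38.33
ee_pos: [0.5717, -0.3782, 0.028]
eef_rot: [2.44, 1.975, 0.002]
contact_force: [-0.6, -0.2, 0.8]
width: 0.0857
grip_force: 0.0
```

Request:
servo_tool(steps="0 0 0 0 0 0;0 0 0 0 0 0;0 0 0 0 0 0;0 0 0 0 0 0;0 0 0 0 0 0;0 0 0 0 0 0;0 0 0 0 0 0;0 0 0 0 0 0", grip=0, newtons=100)

```text
t: 39.0
ee_pos: [0.5718, -0.3782, 0.0283]
eef_rot: [2.439, 1.974, 0.002]
contact_force: [-0.5, 0.5, 6.3]
width: 0.0621
grip_force: 112.1
```

Request:
servo_tool(steps="0 0 0.1 0 0 0;0 0 0.2 0 0 0;0 0 0.3 0 0 0;0 0 0.4 0 0 0;0 0 0.5 0 0 0;0 0 0.6 0 0 0;0 0 0.7 0 0 0;0 0 0.86 0 0 0")

```text
t: 39.67
ee_pos: [0.5681, -0.3767, 0.2743]
eef_rot: [-2.434, -1.972, 0.006]
contact_force: [0.7, -0.4, -5.2]
width: 0.062
grip_force: 111.5
```

Request:
servo_tool(steps="0.04 0.11 0.02 0 0 0;0.04 0.22 0.02 0 0 0;0.04 0.33 0.02 0 0 0;0.04 0.44 0.02 0 0 0;0.04 0.55 0.02 0 0 0;0.04 0.66 0.02 0 0 0;0.04 0.77 0.02 0 0 0;0.04 0.784 0.02 0 0 0")

```text
t: 40.33
ee_pos: [0.5818, -0.131, 0.2828]
eef_rot: [-2.421, -1.988, -0.006]
contact_force: [0.4, 3.8, -4.6]
width: 0.0617
grip_force: 111.7
```

Request:
servo_tool(steps="0.037 0.11 0 0 0 0;0.037 0.22 0 0 0 0;0.037 0.33 0 0 0 0;0.037 0.44 0 0 0 0;0.037 0.55 0 0 0 0;0.037 0.66 0 0 0 0;0.037 0.74 0 0 0 0;0.037 0.784 0 0 0 0")

```text
t: 41.0
ee_pos: [0.5918, 0.0979, 0.2825]
eef_rot: [-2.432, -1.982, 0.001]
contact_force: [-0.6, 0.5, -3.7]
width: 0.0624
grip_force: 111.7
```

Request:
servo_tool(steps="0 0 0 0 0 0;0 0 0 0 0 0;0 0 0 0 0 0;0 0 0 0 0 0;0 0 0 0 0 0;0 0 0 0 0 0;0 0 0 0 0 0;0 0 0 0 0 0")

```text
t: 41.67
ee_pos: [0.5936, 0.0923, 0.2838]
eef_rot: [2.442, 1.976, 0.0]
contact_force: [0.1, 0.2, -4.1]
width: 0.0618
grip_force: 111.7
```

Request:
servo_tool(steps="0 0 0 0 0 0;0 0 0 0 0 0;0 0 0 0 0 0;0 0 0 0 0 0;0 0 0 0 0 0;0 0 0.05 0 0 0;0 0 0.1 0 0 0;0 0 0.17 0 0 0", grip=1)

```text
t: 42.33
ee_pos: [0.5929, 0.0925, 0.3342]
eef_rot: [-2.441, -1.976, 0.004]
contact_force: [1.2, -0.5, -0.2]
width: 0.0856
grip_force: 0.0
```

Request:
servo_tool(steps="0 0 0 0 0 -0.07;0 0 0 0 0 -0.14;0 0 0 0 0 -0.21;0 0 0 0 0 -0.28;0 0 0 0 0 -0.35;0 0 0 0 0 -0.4;0 0 0 0 0 -0.4;0 0 0 0 0 -0.4")

```text
t: 43.0
ee_pos: [0.5936, 0.0929, 0.335]
eef_rot: [2.932, 1.129, 0.001]
contact_force: [-0.3, 0.3, 0.4]
width: 0.0857
grip_force: 0.0
```

Request:
servo_tool(steps="-0.07 0.04 0 0 0 -0.07;-0.14 0.08 0 0 0 -0.14;-0.21 0.12 0 0 0 -0.21;-0.28 0.16 0 0 0 -0.28;-0.35 0.2 0 0 0 -0.35;-0.38 0.204 0 0 0 -0.404;-0.38 0.204 0 0 0 -0.404;-0.38 0.204 0 0 0 -0.404")

```text
t: 43.67
ee_pos: [0.4798, 0.1539, 0.3353]
eef_rot: [3.137, 0.16, 0.003]
contact_force: [0.1, -0.8, 0.3]
width: 0.0854
grip_force: 0.0
```

Request:
servo_tool(steps="0 0 0 0 0 0;0 0 0 0 0 0;0 0 0 0 0 0;0 0 0 0 0 0;0 0 0 0 0 0;0 0 0 0 0 0;0 0 0 0 0 0;0 0 0 0 0 0")

```text
t: 44.33
ee_pos: [0.4796, 0.154, 0.3348]
eef_rot: [3.138, 0.154, -0.0]
contact_force: [-0.6, 0.6, -0.4]
width: 0.0856
grip_force: 0.0
```

Run:
```python
from h import *
s=observe();print(s["t"],s["ee_pos"],s["eef_rot"]);im=snap("wrist","w10");a=snap("scene","s4");b=snap("side","sd4")
cv2.imwrite("pics/f.png",np.vstack([np.hstack([cv2.resize(a[180:480,80:480],(400,300)),cv2.resize(b[170:370,160:427],(400,300))]),np.hstack([cv2.resize(im[:360],(400,300))]+[cv2.resize(a[180:340,280:480],(400,300))])])[:,:,::-1])
```

```text
44.3333 [0.47960564 0.15398265 0.33477825] [ 3.13779829e+00  1.54252124e-01 -1.10260480e-04]
```

View pics/f.png

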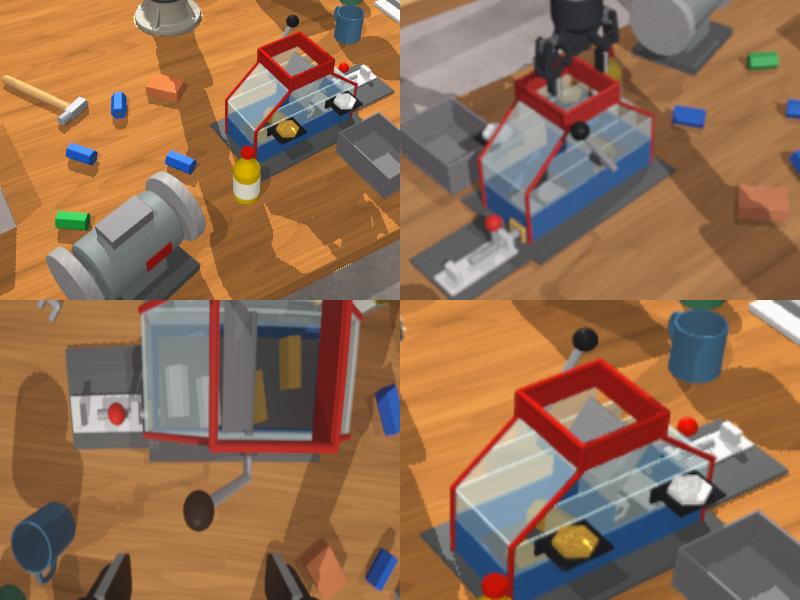

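Request:
servo_tool(steps="0 0 -0.08 0 0 0;0 0 -0.16 0 0 0;0 0 -0.22 0 0 0;0 0 -0.28 0 0 0;0 0 -0.323 0 0 0;0 0 -0.323 0 0 0;0 0 -0.323 0 0 0;0 0 -0.323 0 0 0")

```text
t: 45.15
ee_pos: [0.4802, 0.1543, 0.239]
eef_rot: [-3.137, -0.154, -0.003]
contact_force: [0.3, 0.3, 0.7]
width: 0.0853
grip_force: 0.0
```

Request:
servo_tool(steps="0 0 0 0 0 0;0 0 0 0 0 0;0 0 0 0 0 0;0 0 0 0 0 0;0 0 0 0 0 0;0 0 0 0 0 0;0 0 0 0 0 0;0 0 0 0 0 0", grip=0, newtons=20)

```text
t: 45.82
ee_pos: [0.4798, 0.1535, 0.2384]
eef_rot: [3.137, 0.153, 0.001]
contact_force: [-0.9, -1.7, 4.5]
width: 0.0312
grip_force: 19.0
```

Request:
servo_tool(steps="0.004 -0.04 0.02 0 0 0;0.008 -0.08 0.038 0 0 0;0.012 -0.12 0.05 0 0 0;0.016 -0.16 0.06 0 0 0;0.02 -0.2 0.066 0 0 0;0.024 -0.23 0.068 0 0 0;0.024 -0.245 0.068 0 0 0;0.024 -0.245 0.068 0 0 0")

```text
t: 46.48
ee_pos: [0.4874, 0.0823, 0.2592]
eef_rot: [-3.134, -0.154, -0.004]
contact_force: [0.1, 2.9, 5.8]
width: 0.0304
grip_force: 20.7
```

Request:
servo_tool(steps="0 0 0 0 0 0;0 0 0 0 0 0;0 0 0 0 0 0;0 0 0 0 0 0;0 0 0 0 0 0;0 0 0 0 0 0;0 0 0 0 0 0;0 0 0 0 0 0")

```text
t: 47.15
ee_pos: [0.4875, 0.0823, 0.2592]
eef_rot: [-3.136, -0.156, -0.004]
contact_force: [0.2, 2.4, 5.3]
width: 0.0305
grip_force: 20.7
```

Request:
servo_tool(steps="0 -0.005 0 0 0 0;0 -0.005 0 0 0 0;0 -0.005 0 0 0 0;0 -0.005 0 0 0 0;0 -0.005 0 0 0 0;0 -0.005 0 0 0 0;0 -0.005 0 0 0 0;0 -0.005 0 0 0 0")

```text
t: 47.82
ee_pos: [0.4875, 0.0817, 0.2592]
eef_rot: [-3.134, -0.157, -0.004]
contact_force: [0.5, 4.0, 5.3]
width: 0.0302
grip_force: 20.7
```

Request:
servo_tool(steps="0 -0.002 0 0 0 0;0 -0.002 0 0 0 0;0 -0.002 0 0 0 0;0 -0.002 0 0 0 0;0 -0.002 0 0 0 0;0 -0.002 0 0 0 0;0 -0.002 0 0 0 0;0 -0.002 0 0 0 0", grip=1)

```text
t: 48.48
ee_pos: [0.4868, 0.0783, 0.2583]
eef_rot: [3.138, 0.154, -0.0]
contact_force: [-0.0, 0.4, -0.4]
width: 0.0856
grip_force: 0.0
```

Request:
servo_tool(steps="0 0 0.05 0 0 0;0 0 0.1 0 0 0;0 0 0.15 0 0 0;0 0 0.2 0 0 0;0 0 0.25 0 0 0;0 0 0.3 0 0 0;0 0 0.3 0 0 0;0 0 0.3 0 0 0")

```text
t: 49.15
ee_pos: [0.4871, 0.0785, 0.3487]
eef_rot: [-3.138, -0.154, -0.003]
contact_force: [-0.2, 0.1, -1.0]
width: 0.0857
grip_force: 0.0
```

Request:
servo_tool(steps="0 -0.1 0 0 0 0;0 -0.2 0 0 0 0;0 -0.3 0 0 0 0;0 -0.4 0 0 0 0;0 -0.5 0 0 0 0;0 -0.6 0 0 0 0;0 -0.7 0 0 0 0;0 -0.7 0 0 0 0")

```text
t: 49.82
ee_pos: [0.4848, -0.1404, 0.3462]
eef_rot: [3.134, 0.134, -0.007]
contact_force: [-0.1, -1.7, -0.6]
width: 0.0852
grip_force: 0.0
```

Run:
```python
from h import *
s=observe();print(s["t"],s["ee_pos"],s["contact_force"]);a=snap("scene","s5");b=snap("side","sd5");P=[]
for c,im,(x0,x1,y0,y1) in(("scene",a,(310,370,190,250)),("side",b,(280,340,210,270))):
    g=im[y0:y1,x0:x1].max(2)<60
    n,l,st,ce=cv2.connectedComponentsWithStats(g.astype(np.uint8));i=1+np.argmax(st[1:,4]);p=ce[i]+[x0,y0];print(c,st[i],p,onz(c,tuple(p),.255));P.append(tuple(p))
    for r in landmark_of(c,"lever_knob"):print(r)
print(tri(*P))
w=snap("wrist","w11")
cv2.imwrite("pics/g.png",np.vstack([np.hstack([cv2.resize(a,(400,300)),cv2.resize(b[190:340,160:360],(400,300))]),np.hstack([cv2.resize(w,(400,300)),cv2.resize(a[180:330,280:480],(400,300))])])[:,:,::-1])
```

```text
49.8167 [ 0.48483964 -0.14036302  0.34616509] [-0.11636923 -1.73822352 -0.59861797]
scene [ 33   8  12  12 116] [348.6637931  203.30172414] [0.49058769 0.0820867  0.255     ]
{'pixel': [374.2, 240.5], 'confidence': 0.68}
{'pixel': [346.5, 203.6], 'confidence': 0.58}
side [ 16  22  12  11 105] [301.37142857 237.07619048] [0.48457193 0.08249899 0.255     ]
{'pixel': [302.6, 235.2], 'confidence': 0.87}
(array([0.48726425, 0.08229792, 0.25312002]), np.float64(0.0015574632226238445))
```

View pics/g.png

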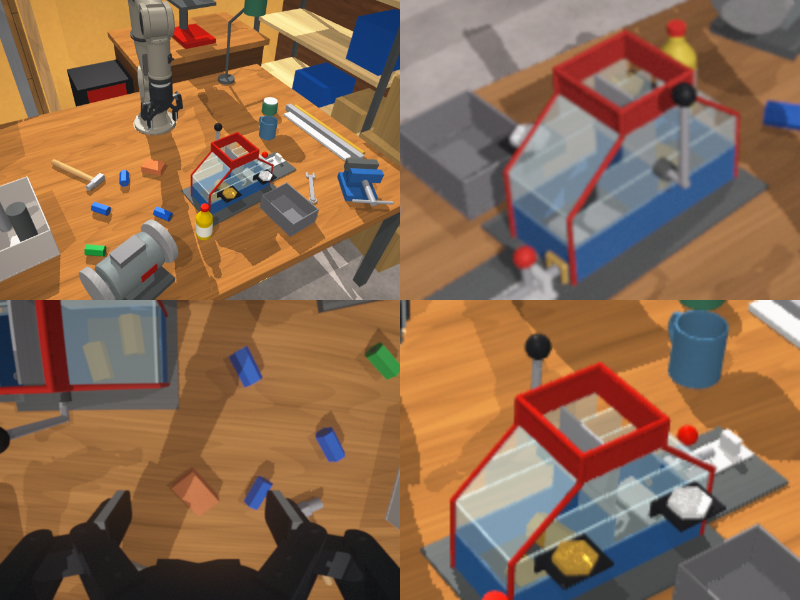

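```bash
python3 -c "
from cell import *
print(close_job())"
```

```text
the job is handed in; nothing more can be done
None
```

The job is handed in, and the last pictures show it done as asked: bolt home before any blank went in, both aluminium blanks in the left compartment, both brass in the right, lever upright to about 0.01 rad, and the oil bottle and mug standing; only these four blanks were found on the bench.

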